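Take the honing disc off the sharpening machine

ROBOT

A 6-joint arm with a two-finger parallel gripper is mounted at the origin on the work surface. World frame = base frame: x ahead of the robot, y to its left, z up, the work surface at z = 0. Lengths are in mm, angles in rad, forces in N, time in s.
With the tool pointing down it reaches from about 350 to 850 mm from the base axis. Payload 8.1 kg.
Tool frame: the origin (TCP) lies midway between the tips of the shut fingers; the grasp point (between the pads) lies 19 mm behind it (robot.tcp_to_grasp is the distance from the TCP to the grasp point, in mm); z points along the fingers, y is the line along which they close (so a half turn about z gives the same grasp; the last joint's range is limited). The gripper opens to 93 mm and grips with 3 to 60 N. Pads are 15 mm wide; open, the fingers measure 128 mm over their backs; the gripper's body (75 mm by 188 mm) begins 65 mm behind the grasp point.
Start: joints at [1.081, 0.13, 1.488, -0, 1.523, -0.085], TCP at [236.28, 551.522, 218.635] pointing down, gripper open.
Joint ranges: [-2.96, 2.96], [-0.89, 2.26], [0.02, 2.5], [-1.34, 4.48], [0, 2.73], [-2.66, 2.66]. Speed limits (rad/s): [2.39, 2.39, 2.79, 3.14, 3.14, 3.14].

INTERFACE

Orientations are given as a unit quaternion [w, x, y, z].
In Python, from plant import robot, grab_frame, camera_info, close_job gives the robot as it stands. The module is installed in compiled form; this text tells all that it offers.
- The arm moves only by the tool apply_moves, never from a script. Its argument "increments" is a list of rows, each an object of numbers: "dx", "dy", "dz": the shift along the tool's x, y, z in cm; "rx", "ry", "rz": the turn, a rotation vector about the tool's x, y, z in degrees; "jaw": the closure, from -1 (fully open) to 1 (shut), so that 0 is half open. In form: [{"dx": .., "dy": .., "dz": .., "rx": .., "ry": .., "rz": .., "jaw": ..}, ...]. A call has exactly 8 rows; each row is the pose to reach, as a shift and turn from the pose commanded when the call began, along the tool's axes at that moment; what a row does not reach only later rows make up. A row lasts 1/8 s, in which the tool goes at most 62.5 mm and 10.7 degrees, less where a joint would pass 70% of its speed; a pose out of reach is approached as far as the arm can. A call with a gripper value outside its range is refused whole. The fingers move at their own pace and stop on an object; "grip_force" is the grip in N (left out, the last holds). Time passes only in rows, so rows that repeat a pose let the fingers close, or fill a call up. It gives the time, the measured TCP pose, the force, the opening and the grip force at its end, in the units of the state.
- robot.state(): the state, without advancing time (a new reading comes with each control period).
- grab_frame(name): name is "scene" or "top" or "wrist"; returns the picture (400x640x3 uint8, red, green, blue); there is no depth.
- camera_info(name): a dict with "vertical_fov" (degrees; the focal length in pixels is half the picture's height over the tangent of half this angle, whatever the lens; pixels are square), "cx", "cy" (the principal point, pixels), "pose" (4x4, takes a point from camera to world coordinates). Camera axes: x right, y up, looking along -z (the intrinsics and any distortion apply to the point x, -y, -z); pixel columns grow to the right and rows downward; lengths in mm; the calibration is good to about 2 mm. A picture is of the moment at which its call begins: read the wrist's pose just before it. camera_info takes no time and is no camera call; for the wrist camera it gives the pose at the moment of the call.
- close_job(): hands the job in; it is judged then, once.
The state is a dict: "t": time; "joint_positions": joint angles; "joint_velocities": joint speeds; "joint_efforts": joint torques, N m; "tcp_pos": TCP position; "orientation": TCP orientation; "ft_force": force on the tool from outside, world axes, zero at the start; "ft_torque": the same for the moment, N m; "finger_gap": finger opening in mm; "gripper_force": force on a finger pad.
Only numpy, scipy, OpenCV 4.12 (cv2) and the standard library are available. Lean on these libraries where they do the work, as an engineer would, in place of code of your own. Each camera call takes 0.05 s, during which the arm holds its last target. There are 200 camera calls.

TASK

Strip the disc off the bench honing machine: first swing its tool rest out from over the disc until it meets its stop, then unscrew the knurled hand nut all the way off the spindle (do not force or wrench it off the thread) and set it in the round metal parts dish. Then lift the honing disc straight off the spindle by its hub and lay it flat, hub up, in the square wooden tray. Set both down rather than dropping them, leave the rest swung out, and do not disturb the pocket knives and the sharpening stone lying about.

Things in the scene. Friction and masses are not known exactly. Their poses are not given: they have to be found in the camera images.
- machine: the bench honing machine, fixed. Origin on the bench under the upright spindle axis; x points to the machine's rear, y to its left. Grey housing x -105 to +145, y -110 to +110 mm, deck 85 mm high, a 75 mm high motor box behind (to x +190); a round pan round the spindle (radius 94 mm, rim 99 mm high). The disc lies on the platen, its underside 100 mm above the bench
- stud_top (a point): top of the fixed upright threaded spindle, on its axis, 177 mm above the bench. Shank 28 mm thick, then a coarse two-start right-hand thread, 28 mm outside, over the last 30 mm: a nut turned counter-clockwise (seen from above) rises 18 mm per turn and comes free after about 0.65 to 0.75 turn, about 12 mm up; then it lifts straight off
- tool_rest (a joint): tool rest angle about its upright post, rad: 0 to 0.2 (over the disc) at the start; grows as it swings outwards, clockwise seen from above, to a hard stop at 2.2. Stiff pivot: about 1.5 N at the knob moves it and it stays where it is left
- rest_pivot (a point): point on the rest's post axis at the bar's mid-height (126 mm above the bench), at the machine's rear left corner (x +90, y +85 mm in the machine's frame); post top 148 mm above the bench
- rest_knob (a point): centre of the upright black knob (26 mm diameter, 138 to 178 mm above the bench) on the free end of the rest, 170 mm from the pivot, at the start just off the disc's near left edge. Push it on its side towards the spindle. The rest's steel bar is 22 mm wide, 122 to 130 mm above the bench, with a 75 x 36 mm plate (top 135 mm) at its middle
- nut_mid (a point): centre of the knurled steel hand nut, half-way up (17 mm above its underside), z up along the bore. 34 mm tall: flange 64 mm diameter, 6 mm thick at the bottom, then a knurled barrel 54 mm diameter to grip; 30 mm bore; 0.2 kg. At the start it is screwed down finger loose on the disc's hub, underside 145 mm above the bench
- disc_hub (a point): centre of the hub of the grey honing disc, half-way up the hub and 27.5 mm above the disc's underside; z axis up. Disc 150 mm diameter, 10 mm thick; hub 46 mm diameter, 35 mm tall above the disc's top face, with a 32 mm bore that slides over the spindle; about 0.5 kg. It must rise 80 mm to clear the spindle
- dish_in (a point): centre of the inner floor (4 mm above the bench) of the round low metal parts dish, 164 mm across, rim 16 mm high, flat floor about 140 mm across, fixed
- tray_in (a point): centre of the inner floor (6 mm above the bench) of the square shallow wooden tray, 196 mm outside, 184 mm inside, rim 18 mm high, sides along its own x and y, fixed
- knife_a: a closed red pocket knife, 91 x 25 x 17 mm, loose, to be left alone; origin under its centre, long axis x
- knife_b: another closed red pocket knife, same size, loose, to be left alone; origin under its centre, long axis x
- stone: white sharpening stone in a dark wooden holder, 210 x 85 x 42 mm, loose, to be left alone; origin under its centre, long axis x
There are look-alikes about, which are no part of the job. Of the things like the part that bears nut_mid, leave any that is turquoise; of the rest the smaller one is meant.

How it is judged (in metres and radians):
On the way, in this order (a step that is already met when the one before it is completed fails the run):
1. the tool rest is swung out to its stop (value of joint tool_rest above 2.1 rad), for 0.2 s.
2. the nut is off the thread and lifted clear above the spindle (z of nut_mid in the frame of stud_top above 0.022 m), for 0.1 s.
3. the nut is set down in the parts dish and let go (horizontal distance between nut_mid and dish_in below 0.05 m and z of nut_mid in the frame of dish_in below 0.04 m and contact force between the fingers and nut below 0.1 N and linear speed of nut below 0.05 m/s), for 0.2 s.
4. the disc is lifted clear of the spindle (z of disc_hub in the frame of stud_top above 0.029 m), for 0.1 s.
At the end, for the whole second after the job is handed in: the disc lies flat on the tray's floor inside its rim, hub up (tilt under 0.06 rad, hub within 26 mm of the tray's centre), the nut lies in the dish (within 50 mm of its centre, resting on its floor), the tool rest is still swung out (over 2.0 rad), everything at rest (horizontal distance between disc_hub and tray_in below 0.026 m and z of disc_hub in the frame of tray_in below 0.031 m and angle between disc_hub's own z axis and vertical below 0.06 rad and linear speed of each of disc, nut below 0.02 m/s and horizontal distance between nut_mid and dish_in below 0.05 m and z of nut_mid in the frame of dish_in below 0.04 m and value of joint tool_rest above 2 rad); the robot touches nothing.
It fails at once if the nut is forced: over 80 N between it and the machine (contact force between nut and machine above 80 N).
It fails at once if the nut is dropped (falling free at over 0.8 m/s) (linear speed of nut above 0.8 m/s and contact force between the fingers and nut below 0.1 N).
It fails at once if the disc is dropped (falling free at over 0.8 m/s) (linear speed of disc above 0.8 m/s and contact force between the fingers and disc below 0.1 N).
It fails at once if a pocket knife or the sharpening stone is pushed more than 30 mm (distance of any of knife_a, knife_b, stone from where it was at the start of the episode above 0.03 m).
It also fails if it takes over 72 s, if anything falls off the work surface, if the arm or the gripper's body presses on something with over 40 N, if the wrist force passes 120 N, or if a joint passes its speed limit or range.

## Working session

There is one attempt and no reset: what is moved stays moved. The work goes in short steps, Python scripts to look and compute and a tool call to move; the robot and the scene stay as the last step left them, time stands still between calls to the robot, and variables do not carry over. Pictures are saved under pics/ and viewed, at most 10 in all, crops included, and the job is handed in when it is done.

Besides the shell and the picture viewer there is one more tool, called after ">>>" as a command line: name --argument value ..., lists and objects as JSON in quotes. apply_moves: Moves the arm, as the interface text tells. Its arguments: {"type":"object","properties":{"increments":{"type":"array"},"grip_force":{"type":"number"}},"required":["increments"]}

```bash
mkdir -p pics; ls
python3 - <<'E'
from plant import robot, grab_frame, camera_info
import cv2, numpy as np
s=robot.state(); print(s)
for n in ["scene","top","wrist"]:
    ci=camera_info(n); print(n,{k:(np.round(v,3).tolist() if k=="pose" else v) for k,v in ci.items()})
    cv2.imwrite(f"pics/{n}0.png",grab_frame(n)[:,:,::-1])
E
```

```text
pics
{'t': 0.0, 'joint_positions': array([ 1.08064139e+00,  1.31166170e-01,  1.48927943e+00,  1.42653054e-05,
        1.52299125e+00, -8.53812717e-02]), 'joint_velocities': array([ 0.00052227, -0.00042137,  0.00159454,  0.00051454,  0.00241593,
        0.00095385]), 'joint_efforts': array([-4.30839987e-05, -5.59845471e+01, -4.91755807e+01,  7.69118406e-02,
        3.53105902e-02, -1.93820692e-04]), 'tcp_pos': array([235.98158144, 551.02609837, 217.58437536]), 'orientation': array([-2.68534604e-04,  2.01008272e-01,  9.79589110e-01, -8.82159588e-04]), 'ft_force': array([-0.93235036,  0.22246423,  0.58055949]), 'ft_torque': array([ 0.01643353,  0.05905002, -0.0461535 ]), 'gripper_force': 0.0, 'finger_gap': 92.84603582412355}
scene {'vertical_fov': 45.3186889748745, 'cx': 325.5953304932479, 'cy': 197.74592958778982, 'pose': [[-0.849, -0.46, 0.261, 784.698], [0.528, -0.726, 0.44, 517.843], [-0.013, 0.512, 0.859, 1216.387], [0.0, 0.0, 0.0, 1.0]]}
top {'vertical_fov': 54.93309370308178, 'cx': 321.4738813560183, 'cy': 198.54363077856033, 'pose': [[-0.014, 0.986, -0.165, 261.794], [-1.0, -0.013, 0.01, -56.006], [0.008, 0.165, 0.986, 1290.787], [0.0, 0.0, 0.0, 1.0]]}
wrist {'vertical_fov': 60.13136204433372, 'cx': 320.43052789481806, 'cy': 195.43086960020713, 'pose': [[0.393, -0.882, -0.26, 164.066], [0.92, 0.376, 0.114, 582.205], [-0.003, -0.284, 0.959, 382.85], [0.0, 0.0, 0.0, 1.0]]}
```

View pics/top0.png

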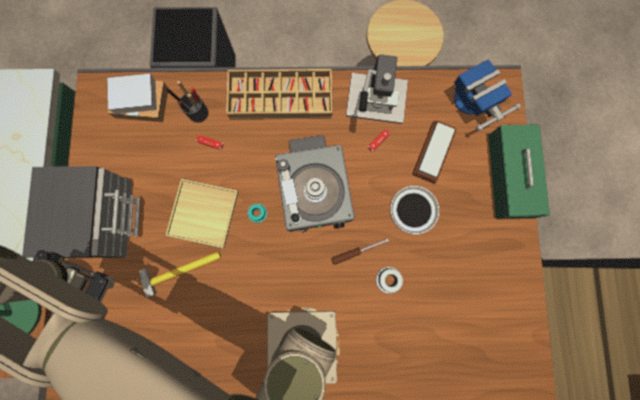

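View pics/scene0.png

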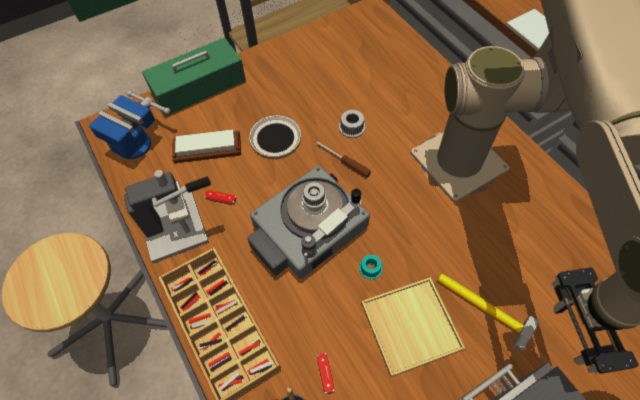

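The top view shows the machine with its spindle near (316,187), the tool rest on its left at (289,190), the dish at (415,210) and the tray at (202,213). The knives are at (210,142) and (379,140), and the stone at (436,150).

There are three nut-like things: a grey one on the spindle (316,187), a turquoise ring (256,213) and a larger grey one on the bench (390,280). The one on the spindle fits, being the smaller of those that aren't turquoise and screwed on the hub. I'll confirm it in an enlarged crop.

```bash
cat > h.py <<'E'
import numpy as np, cv2
from plant import robot, grab_frame, camera_info
from scipy.optimize import least_squares
def ray(ci,u,v):
    f=200/np.tan(np.radians(ci["vertical_fov"]/2)); P=np.array(ci["pose"])
    d=P[:3,:3]@np.array([(u-ci["cx"])/f,-(v-ci["cy"])/f,-1.]); return P[:3,3],d/np.linalg.norm(d)
def onz(ci,u,v,z):
    o,d=ray(ci,u,v); return o+d*(z-o[2])/d[2]
def tri(*obs):
    A=np.zeros((3,3));b=np.zeros(3)
    R=[ray(*o) for o in obs]
    for o,d in R: M=np.eye(3)-np.outer(d,d); A+=M; b+=M@o
    p=np.linalg.solve(A,b); return p,[float(np.linalg.norm((np.eye(3)-np.outer(d,d))@(p-o))) for o,d in R]
def proj(ci,p):
    f=200/np.tan(np.radians(ci["vertical_fov"]/2)); P=np.array(ci["pose"])
    q=P[:3,:3].T@(np.asarray(p,float)-P[:3,3]); return np.array([ci["cx"]+f*q[0]/-q[2],ci["cy"]-f*q[1]/-q[2]])
E
python3 - <<'E'
import cv2, numpy as np
t=cv2.imread("pics/top0.png"); s=cv2.imread("pics/scene0.png")
def c(im,x,y,w,h,k): return cv2.resize(im[y:y+h,x:x+w],(400,300),interpolation=cv2.INTER_CUBIC)
m=np.vstack([np.hstack([c(t,262,135,120,90,0),c(s,240,165,140,105,0)]),np.hstack([c(t,150,170,120,90,0),c(t,360,180,160,120,0)])])
cv2.imwrite("pics/m1.png",m)
E
```

```text
(no output)
```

View pics/m1.png

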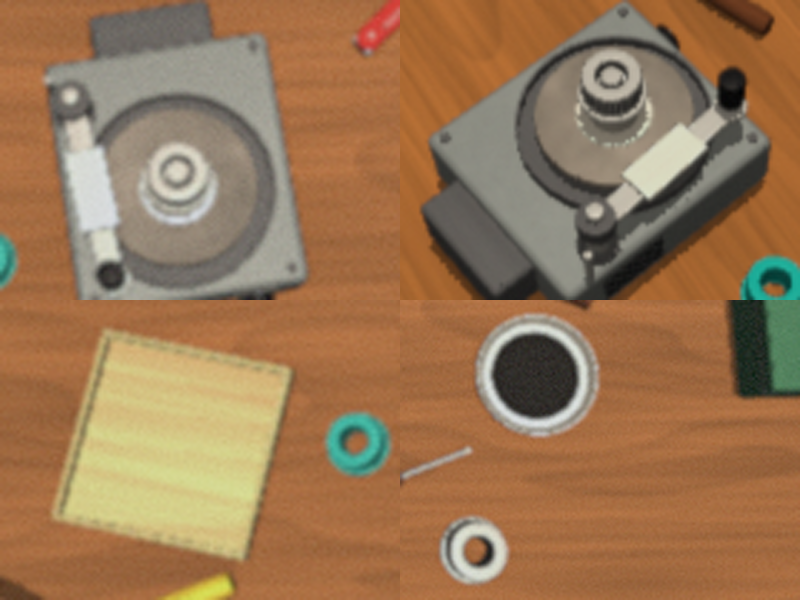

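The top-left and top-right crops show the nut on the spindle: grey, with flange and barrel, stud top at top px (315,186) and scene px (314,191). The knob is at top (295,217) and the post at (283,164). The loose grey nut at (390,280) is clearly bigger, so the spindle nut is the one meant.

Run:
```python
from h import *
T=camera_info("top");S=camera_info("scene")
np.set_printoptions(precision=1,suppress=True)
for n,a,b in [("stud",(315.1,186.3),(313.9,191.3)),("knobtop",(295.3,216.6),(356.6,191.3)),("post",(283.3,164.1),(308.6,239.2)),("trayfl",(181.5,179),(387,375)),("trayfr",(237.9,190.4),(362,303)),("traynr",(223.8,247.7),(430,279)),("traynl",(166.5,235.7),(463,343)),("dish",(414.8,210),(275,136.5))]:
    print(n,*tri((T,*a),(S,*b)))
print("onz tray",*[onz(T,*q,18) for q in [(181.5,179),(237.9,190.4),(223.8,247.7),(166.5,235.7)]],"dish",onz(T,414.8,210,16),"stud",onz(T,315.1,186.3,177),"post",onz(T,283.3,164.1,148),"knob",onz(T,295.3,216.6,178))
for n,q in [("kA",(210,142)),("kB",(379,140)),("stone",(436,150)),("big",(390,281)),("turq",(256,213)),("hammerhead",(148,282)),("micro",(383,75))]: print(n,onz(T,*q,10))
```

```text
stud [484.7 -48.7 175.5] [1.110661304493691, 1.1106613044937297]
knobtop [394.5  10.5 178.4] [1.9128701377760329, 1.9128701377760204]
post [560.1  48.1 148.5] [1.5612784416089278, 1.5612784416088306]
trayfl [552.5 401.3  11.3] [4.228822084850454, 4.2288220848505516]
trayfr [507.1 215.9   3.9] [2.747074311126207, 2.747074311126154]
traynr [315.3 258.1   2.2] [1.6859121615698938, 1.6859121615698274]
traynl [357.6 438.1  26.9] [0.8907051918069748, 0.8907051918070453]
dish [ 433.5 -384.     3.8] [0.7065263133204909, 0.7065263133204812]
onz tray [548.  401.8  18. ] [506.4 211.1  18. ] [315.8 253.1  18. ] [357.7 442.3  18. ] dish [ 432.4 -381.4   16. ] stud [485.3 -49.4 177. ] post [561.4  47.1 148. ] knob [396.    9.2 178. ]
kA [679.3 312.6  10. ]
kB [ 679.6 -271.9   10. ]
stone [ 641.4 -467.8   10. ]
big [ 200.7 -289.1   10. ]
turq [430.1 150.6  10. ]
hammerhead [209.  497.5  10. ]
micro [ 921.  -295.6   10. ]
```

```bash
cat >> h.py <<'E'
def plan(*wps):
    """waypoints (x,y,z,yawY_deg): print rows in the present tool frame (cm, deg)"""
    from scipy.spatial.transform import Rotation as R
    s=robot.state(); w,x,y,z=s["orientation"]; M=R.from_quat([x,y,z,w]).as_matrix()
    yaw=np.degrees(np.arctan2(M[1,1],M[0,1])); print("t",round(s["t"],2),"tcp",s["tcp_pos"].round(1),"yaw",round(yaw,1),"j6",np.degrees(s["joint_positions"][5]).round(),"tilt",np.degrees(np.arccos(-M[2,2])).round(2))
    for p in wps:
        d=M.T@(np.array(p[:3])-s["tcp_pos"])/10
        T=R.from_matrix(np.array([[-np.sin(np.radians(p[3])),np.cos(np.radians(p[3])),0],[np.cos(np.radians(p[3])),np.sin(np.radians(p[3])),0],[0,0,-1]]))
        # columns: x axis at yaw+90, y axis at yaw, z down
        rv=np.degrees((R.from_matrix(M).inv()*T).as_rotvec()); print("dx %.2f dy %.2f dz %.2f"%tuple(d),"r",rv.round(1))
E
python3 - <<'E'
from h import *
plan((396,10,225,102.8),(460,-40,225,102.8))
E
```

```text
t 0.15 tcp [236.1 551.1 217.8] yaw 66.8 j6 -5.0 tilt 0.08
dx -36.01 dy -43.44 dz -0.66 r [ -0.1  -0.  -36. ]
dx -43.86 dy -45.52 dz -0.66 r [ -0.1  -0.  -36. ]
```

>>> apply_moves --increments '[{"dx": -4.5, "dy": -5.4, "dz": -0.7, "rz": -5, "jaw": -0.3}, {"dx": -9, "dy": -10.9, "dz": -0.7, "rz": -10, "jaw": -0.3}, {"dx": -13.5, "dy": -16.3, "dz": -0.7, "rz": -15, "jaw": -0.3}, {"dx": -18, "dy": -21.7, "dz": -0.7, "rz": -20, "jaw": -0.3}, {"dx": -22.5, "dy": -27.1, "dz": -0.7, "rz": -25, "jaw": -0.3}, {"dx": -27, "dy": -32.6, "dz": -0.7, "rz": -30, "jaw": -0.3}, {"dx": -31.5, "dy": -38, "dz": -0.7, "rz": -36, "jaw": -0.3}, {"dx": -36, "dy": -43.4, "dz": -0.7, "rz": -36, "jaw": -0.3}]'

```text
schema error: expected keys dx, dy, dz, rx, ry, rz, jaw
```

Run:
```python
from h import *
import pickle
plan((396,10,225,102.8))
ci=camera_info("wrist"); im=grab_frame("wrist")[:,:,::-1]; cv2.imwrite("pics/w1.png",im); pickle.dump(ci,open("w1.pkl","wb"))
plan((396,10,225,102.8))
for p in [(396,9.5,178),(485,-49,177),(561,47.5,148)]: print(proj(ci,p))
```

```text
t 0.15 tcp [236.1 551.1 217.8] yaw 66.8 j6 -5.0 tilt 0.08
dx -36.01 dy -43.44 dz -0.66 r [ -0.1  -0.  -36. ]
t 0.2 tcp [236.1 551.2 218. ] yaw 66.8 j6 -5.0 tilt 0.06
dx -36.01 dy -43.45 dz -0.66 r [ -0.1  -0.  -36. ]
[-146.23004562  583.18622586]
[-123.95233569  647.43273436]
[ 23.05483593 624.92537571]
```

View pics/w1.png

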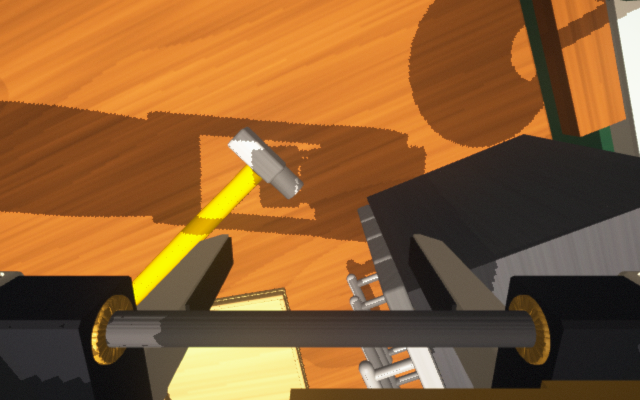

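The wrist picture shows the hammer and the toaster from the start pose, because the move was refused: every key is required. I'll resend it with all keys.

>>> apply_moves --increments '[{"dx": -4.5, "dy": -5.4, "dz": -0.7, "rx": 0, "ry": 0, "rz": -5, "jaw": -0.3}, {"dx": -9, "dy": -10.9, "dz": -0.7, "rx": 0, "ry": 0, "rz": -10, "jaw": -0.3}, {"dx": -13.5, "dy": -16.3, "dz": -0.7, "rx": 0, "ry": 0, "rz": -15, "jaw": -0.3}, {"dx": -18, "dy": -21.7, "dz": -0.7, "rx": 0, "ry": 0, "rz": -20, "jaw": -0.3}, {"dx": -22.5, "dy": -27.1, "dz": -0.7, "rx": 0, "ry": 0, "rz": -25, "jaw": -0.3}, {"dx": -27, "dy": -32.6, "dz": -0.7, "rx": 0, "ry": 0, "rz": -30, "jaw": -0.3}, {"dx": -31.5, "dy": -38, "dz": -0.7, "rx": 0, "ry": 0, "rz": -36, "jaw": -0.3}, {"dx": -36, "dy": -43.4, "dz": -0.7, "rx": 0, "ry": 0, "rz": -36, "jaw": -0.3}]'

```text
t: 1.2
tcp_pos: [378.1, 70.5, 225.8]
orientation: [0.001, -0.112, 0.994, 0.0]
ft_force: [1.5, -0.8, 0.1]
finger_gap: 60.5
gripper_force: 0.0
```

Run:
```python
from h import *
plan((396,10,225,102.8),(396,10,148,102.8))
```

```text
t 1.2 tcp [378.1  70.5 225.8] yaw 102.9 j6 -100.0 tilt 0.06
dx -0.39 dy -6.29 dz 0.08 r [-0.   0.1  0.1]
dx -0.38 dy -6.29 dz 7.78 r [-0.   0.1  0.1]
```

>>> apply_moves --increments '[{"dx": -0.2, "dy": -3.2, "dz": 0, "rx": 0, "ry": 0, "rz": 0, "jaw": -0.3}, {"dx": -0.4, "dy": -6.3, "dz": 0, "rx": 0, "ry": 0, "rz": 0, "jaw": -0.3}, {"dx": -0.4, "dy": -6.3, "dz": 0, "rx": 0, "ry": 0, "rz": 0, "jaw": -0.3}, {"dx": -0.4, "dy": -6.3, "dz": 2, "rx": 0, "ry": 0, "rz": 0, "jaw": -0.3}, {"dx": -0.4, "dy": -6.3, "dz": 4, "rx": 0, "ry": 0, "rz": 0, "jaw": -0.3}, {"dx": -0.4, "dy": -6.3, "dz": 6, "rx": 0, "ry": 0, "rz": 0, "jaw": -0.3}, {"dx": -0.4, "dy": -6.3, "dz": 7.6, "rx": 0, "ry": 0, "rz": 0, "jaw": -0.3}, {"dx": -0.4, "dy": -6.3, "dz": 7.6, "rx": 0, "ry": 0, "rz": 0, "jaw": -0.3}]'

```text
t: 2.2
tcp_pos: [394.8, 12.4, 148.3]
orientation: [-0.001, -0.112, 0.994, 0.0]
ft_force: [-0.5, -0.1, 0.6]
finger_gap: 60.4
gripper_force: 0.0
```

```bash
cat > arc.py <<'E'
from h import *
import sys
a0,a1=map(float,sys.argv[1:3])   # bar angles
c=np.array([560.7,47.5])
print(robot.state()["ft_force"].round(1), robot.state()["finger_gap"])
W=[]
for i in range(1,9):
    a=a0+(a1-a0)*i/8; r=np.radians(a); p=c+170*np.array([np.cos(r),np.sin(r)])
    W.append((*p,150,a-90))
plan(*W)
E
python3 arc.py 192.8 117.8
```

```text
[-0.5 -0.1  0.6] 60.433766395386876
t 2.2 tcp [394.8  12.4 148.3] yaw 102.8 j6 -108.0 tilt 0.15
dx -0.19 dy 2.51 dz -0.16 r [ 0.  -0.1  9.4]
dx -0.87 dy 5.21 dz -0.16 r [ 0.  -0.1 18.8]
dx -1.97 dy 7.76 dz -0.16 r [ 0.  -0.2 28.2]
dx -3.48 dy 10.09 dz -0.16 r [ 0.  -0.2 37.5]
dx -5.35 dy 12.15 dz -0.17 r [-0.  -0.2 46.9]
dx -7.53 dy 13.87 dz -0.17 r [-0.  -0.2 56.3]
dx -9.95 dy 15.22 dz -0.17 r [-0.  -0.2 65.7]
dx -12.57 dy 16.15 dz -0.18 r [-0.  -0.2 75. ]
```

>>> apply_moves --increments '[{"dx": -0.2, "dy": 2.5, "dz": -0.2, "rx": 0, "ry": 0, "rz": 9.4, "jaw": -0.3}, {"dx": -0.9, "dy": 5.2, "dz": -0.2, "rx": 0, "ry": 0, "rz": 18.8, "jaw": -0.3}, {"dx": -2.0, "dy": 7.8, "dz": -0.2, "rx": 0, "ry": 0, "rz": 28.2, "jaw": -0.3}, {"dx": -3.5, "dy": 10.1, "dz": -0.2, "rx": 0, "ry": 0, "rz": 37.5, "jaw": -0.3}, {"dx": -5.3, "dy": 12.1, "dz": -0.2, "rx": 0, "ry": 0, "rz": 46.9, "jaw": -0.3}, {"dx": -7.5, "dy": 13.9, "dz": -0.2, "rx": 0, "ry": 0, "rz": 56.3, "jaw": -0.3}, {"dx": -10, "dy": 15.2, "dz": -0.2, "rx": 0, "ry": 0, "rz": 65.7, "jaw": -0.3}, {"dx": -12.6, "dy": 16.1, "dz": -0.2, "rx": 0, "ry": 0, "rz": 75, "jaw": -0.3}]'

```text
t: 3.2
tcp_pos: [483.5, 198.0, 152.4]
orientation: [-0.0, 0.518, 0.855, 0.0]
ft_force: [-1.1, -1.5, 0.4]
finger_gap: 60.3
gripper_force: 0.8
```

```bash
python3 arc.py 117.8 65.8
```

```text
[-1.1 -1.5  0.4] 60.34565762031807
t 3.2 tcp [483.5 198.  152.4] yaw 27.5 j6 -11.0 tilt 0.01
dx -0.01 dy 1.73 dz 0.24 r [ 0.  -0.   6.2]
dx -0.33 dy 3.63 dz 0.25 r [ 0.  -0.  12.7]
dx -0.86 dy 5.49 dz 0.25 r [ 0.  -0.  19.2]
dx -1.60 dy 7.27 dz 0.25 r [ 0.  -0.  25.7]
dx -2.53 dy 8.95 dz 0.25 r [ 0.  -0.  32.2]
dx -3.65 dy 10.52 dz 0.25 r [ 0.  -0.  38.7]
dx -4.94 dy 11.96 dz 0.25 r [ 0.  -0.  45.2]
dx -6.38 dy 13.23 dz 0.24 r [ 0.  -0.  51.7]
```

>>> apply_moves --increments '[{"dx": 0, "dy": 1.7, "dz": 0.2, "rx": 0, "ry": 0, "rz": 6.2, "jaw": -0.3}, {"dx": -0.3, "dy": 3.6, "dz": 0.2, "rx": 0, "ry": 0, "rz": 12.7, "jaw": -0.3}, {"dx": -0.9, "dy": 5.5, "dz": 0.2, "rx": 0, "ry": 0, "rz": 19.2, "jaw": -0.3}, {"dx": -1.6, "dy": 7.3, "dz": 0.2, "rx": 0, "ry": 0, "rz": 25.7, "jaw": -0.3}, {"dx": -2.5, "dy": 8.9, "dz": 0.2, "rx": 0, "ry": 0, "rz": 32.2, "jaw": -0.3}, {"dx": -3.6, "dy": 10.5, "dz": 0.2, "rx": 0, "ry": 0, "rz": 38.7, "jaw": -0.3}, {"dx": -4.3, "dy": 11.2, "dz": 0.2, "rx": 0, "ry": 0, "rz": 42, "jaw": -0.3}, {"dx": -4.9, "dy": 11.9, "dz": 0.2, "rx": 0, "ry": 0, "rz": 45, "jaw": -0.3}]'

```text
t: 4.2
tcp_pos: [611.6, 209.3, 150.3]
orientation: [-0.0, 0.805, 0.593, 0.0]
ft_force: [-1.0, -0.0, 0.2]
finger_gap: 60.8
gripper_force: 0.6
```

```bash
python3 arc.py 72.3 60.3
```

```text
[-1.  -0.   0.2] 60.80657759590898
t 4.2 tcp [611.6 209.3 150.3] yaw -17.3 j6 32.0 tilt 0.01
dx 0.03 dy 0.52 dz 0.03 r [-0.  -0.   1.9]
dx 0.01 dy 0.96 dz 0.03 r [-0.  -0.   3.4]
dx -0.02 dy 1.41 dz 0.03 r [-0.  -0.   4.9]
dx -0.06 dy 1.85 dz 0.03 r [-0.  -0.   6.4]
dx -0.12 dy 2.29 dz 0.03 r [-0.  -0.   7.9]
dx -0.19 dy 2.73 dz 0.03 r [-0.  -0.   9.4]
dx -0.26 dy 3.17 dz 0.03 r [-0.  -0.  10.9]
dx -0.35 dy 3.61 dz 0.03 r [-0.  -0.  12.4]
```

Not at the stop yet, so I'll push on slowly and watch the force.

>>> apply_moves --increments '[{"dx": 0, "dy": 0.2, "dz": 0, "rx": 0, "ry": 0, "rz": 0.7, "jaw": -0.3}, {"dx": 0, "dy": 0.4, "dz": 0, "rx": 0, "ry": 0, "rz": 1.4, "jaw": -0.3}, {"dx": 0, "dy": 0.6, "dz": 0, "rx": 0, "ry": 0, "rz": 2, "jaw": -0.3}, {"dx": 0, "dy": 0.8, "dz": 0, "rx": 0, "ry": 0, "rz": 2.8, "jaw": -0.3}, {"dx": 0, "dy": 1.0, "dz": 0, "rx": 0, "ry": 0, "rz": 3.5, "jaw": -0.3}, {"dx": 0, "dy": 1.1, "dz": 0, "rx": 0, "ry": 0, "rz": 4, "jaw": -0.3}, {"dx": 0, "dy": 1.2, "dz": 0, "rx": 0, "ry": 0, "rz": 4.3, "jaw": -0.3}, {"dx": 0, "dy": 1.3, "dz": 0, "rx": 0, "ry": 0, "rz": 4.6, "jaw": -0.3}]'

```text
t: 5.2
tcp_pos: [623.5, 204.9, 149.5]
orientation: [0.0, 0.828, 0.561, -0.0]
ft_force: [-1.3, -1.1, 0.5]
finger_gap: 60.6
gripper_force: 0.6
```

>>> apply_moves --increments '[{"dx": 0, "dy": 0.1, "dz": 0, "rx": 0, "ry": 0, "rz": 0.3, "jaw": -0.3}, {"dx": 0, "dy": 0.2, "dz": 0, "rx": 0, "ry": 0, "rz": 0.6, "jaw": -0.3}, {"dx": 0, "dy": 0.3, "dz": 0, "rx": 0, "ry": 0, "rz": 1, "jaw": -0.3}, {"dx": 0, "dy": 0.4, "dz": 0, "rx": 0, "ry": 0, "rz": 1.3, "jaw": -0.3}, {"dx": 0, "dy": 0.5, "dz": 0, "rx": 0, "ry": 0, "rz": 1.6, "jaw": -0.3}, {"dx": 0, "dy": 0.6, "dz": 0, "rx": 0, "ry": 0, "rz": 2, "jaw": -0.3}, {"dx": 0, "dy": 0.7, "dz": 0, "rx": 0, "ry": 0, "rz": 2.3, "jaw": -0.3}, {"dx": 0, "dy": 0.7, "dz": 0, "rx": 0, "ry": 0, "rz": 2.3, "jaw": -0.3}]'

```text
t: 6.2
tcp_pos: [624.9, 203.5, 149.1]
orientation: [-0.003, 0.839, 0.545, -0.005]
ft_force: [-26.1, 0.2, 13.6]
finger_gap: 61.0
gripper_force: 12.4
```

```bash
python3 arc.py 66 58
```

```text
[-26.1   0.2  13.6] 61.03376441951274
t 6.2 tcp [624.9 203.5 149.1] yaw -24.0 j6 37.0 tilt 0.63
dx 0.13 dy 0.77 dz -0.10 r [-0.6  0.3  1. ]
dx 0.12 dy 1.07 dz -0.10 r [-0.6  0.3  2. ]
dx 0.11 dy 1.37 dz -0.10 r [-0.6  0.3  3. ]
dx 0.09 dy 1.66 dz -0.11 r [-0.6  0.3  4. ]
dx 0.07 dy 1.96 dz -0.11 r [-0.6  0.3  5. ]
dx 0.04 dy 2.25 dz -0.11 r [-0.6  0.3  6. ]
dx 0.01 dy 2.55 dz -0.12 r [-0.6  0.3  7. ]
dx -0.03 dy 2.84 dz -0.12 r [-0.6  0.3  8. ]
```

The rest is at its stop (26 N, sharp rise). I'll back off, rise and go over to look at the nut.

Run:
```python
from h import *
plan((612,208,150,-24),(612,208,190,-24),(612,208,225,-24),(426,-39,240,-100))
```

```text
t 6.2 tcp [624.9 203.5 149.1] yaw -24.0 j6 37.0 tilt 0.63
dx -0.12 dy -1.37 dz -0.08 r [-0.6  0.2 -0. ]
dx -0.13 dy -1.41 dz -4.08 r [-0.6  0.2 -0. ]
dx -0.15 dy -1.44 dz -7.58 r [-0.6  0.2 -0. ]
dx -30.28 dy -8.40 dz -8.88 r [-0.3  0.6 76. ]
```

>>> apply_moves --increments '[{"dx": 0, "dy": -0.9, "dz": 0, "rx": 0, "ry": 0, "rz": 0, "jaw": -0.3}, {"dx": 0, "dy": -1.8, "dz": -0.3, "rx": 0, "ry": 0, "rz": 0, "jaw": -0.3}, {"dx": 0, "dy": -1.8, "dz": -4, "rx": 0, "ry": 0, "rz": 0, "jaw": -0.6}, {"dx": 0, "dy": -1.8, "dz": -8, "rx": 0, "ry": 0, "rz": 8, "jaw": -1}, {"dx": -5.5, "dy": -3, "dz": -9, "rx": 0, "ry": 0, "rz": 18, "jaw": -1}, {"dx": -11, "dy": -4.2, "dz": -9, "rx": 0, "ry": 0, "rz": 28, "jaw": -1}, {"dx": -16.5, "dy": -5.4, "dz": -9, "rx": 0, "ry": 0, "rz": 38, "jaw": -1}, {"dx": -22, "dy": -6.5, "dz": -9, "rx": 0, "ry": 0, "rz": 48, "jaw": -1}]'

```text
t: 7.2
tcp_pos: [480.0, 26.9, 240.1]
orientation: [0.0, 0.988, 0.153, 0.001]
ft_force: [0.8, -0.9, 0.3]
finger_gap: 93.0
gripper_force: 0.0
```

Run:
```python
from h import *
plan((426,-39,240,-100))
```

```text
t 7.2 tcp [480.   26.9 240.1] yaw -72.4 j6 70.0 tilt 0.11
dx -7.14 dy 4.65 dz 0.00 r [ 0.  -0.1 27.6]
```

>>> apply_moves --increments '[{"dx": -3, "dy": 2, "dz": 0, "rx": 0, "ry": 0, "rz": 9, "jaw": -1}, {"dx": -6, "dy": 4, "dz": 0, "rx": 0, "ry": 0, "rz": 18, "jaw": -1}, {"dx": -7.1, "dy": 4.6, "dz": 0, "rx": 0, "ry": 0, "rz": 27.6, "jaw": -1}, {"dx": -7.1, "dy": 4.6, "dz": 0, "rx": 0, "ry": 0, "rz": 27.6, "jaw": -1}, {"dx": -7.1, "dy": 4.6, "dz": 0, "rx": 0, "ry": 0, "rz": 27.6, "jaw": -1}, {"dx": -7.1, "dy": 4.6, "dz": 0, "rx": 0, "ry": 0, "rz": 27.6, "jaw": -1}, {"dx": -7.1, "dy": 4.6, "dz": 0, "rx": 0, "ry": 0, "rz": 27.6, "jaw": -1}, {"dx": -7.1, "dy": 4.6, "dz": 0, "rx": 0, "ry": 0, "rz": 27.6, "jaw": -1}]'

```text
t: 8.2
tcp_pos: [427.6, -37.2, 239.5]
orientation: [-0.0, 0.996, -0.084, -0.0]
ft_force: [0.6, 0.3, -1.0]
finger_gap: 93.2
gripper_force: 0.0
```

Run:
```python
from h import *
import pickle
ci=camera_info("wrist"); cv2.imwrite("pics/w2.png",grab_frame("wrist")[:,:,::-1]); pickle.dump(ci,open("w2.pkl","wb"))
plan((453,-4,235,-144)); print(proj(ci,(485,-49,177)))
```

```text
t 8.25 tcp [427.6 -37.3 239.6] yaw -99.6 j6 88.0 tilt 0.01
dx 1.95 dy -3.71 dz 0.46 r [ 0.   0.  44.4]
[322.85760199 127.33175823]
```

>>> apply_moves --increments '[{"dx": 0.5, "dy": -1, "dz": 0.4, "rx": 0, "ry": 0, "rz": 9, "jaw": -1}, {"dx": 1, "dy": -2, "dz": 0.4, "rx": 0, "ry": 0, "rz": 18, "jaw": -1}, {"dx": 1.5, "dy": -3, "dz": 0.4, "rx": 0, "ry": 0, "rz": 27, "jaw": -1}, {"dx": 1.9, "dy": -3.7, "dz": 0.4, "rx": 0, "ry": 0, "rz": 36, "jaw": -1}, {"dx": 1.9, "dy": -3.7, "dz": 0.4, "rx": 0, "ry": 0, "rz": 44.4, "jaw": -1}, {"dx": 1.9, "dy": -3.7, "dz": 0.4, "rx": 0, "ry": 0, "rz": 44.4, "jaw": -1}, {"dx": 1.9, "dy": -3.7, "dz": 0.4, "rx": 0, "ry": 0, "rz": 44.4, "jaw": -1}, {"dx": 1.9, "dy": -3.7, "dz": 0.4, "rx": 0, "ry": 0, "rz": 44.4, "jaw": -1}]'

```text
t: 9.25
tcp_pos: [452.4, -4.2, 235.6]
orientation: [-0.0, 0.891, -0.454, 0.0]
ft_force: [0.7, -0.1, 0.1]
finger_gap: 92.9
gripper_force: 0.0
```

Run:
```python
from h import *
import pickle
ci=camera_info("wrist"); cv2.imwrite("pics/w3.png",grab_frame("wrist")[:,:,::-1]); pickle.dump(ci,open("w3.pkl","wb"))
plan((485,-49,200,-144)); 
c2=pickle.load(open("w2.pkl","rb"))
o=[]
for n,c in (("w2",c2),("w3",ci)):
    p=proj(c,(485,-49,177)).round().astype(int); print(p)
    x,y=max(p[0]-100,0),max(p[1]-75,0); print(n,x,y)
    o.append(cv2.resize(cv2.imread(f"pics/{n}.png")[y:y+150,x:x+200],(800,600),interpolation=cv2.INTER_CUBIC)[:, 200:600] if 0 else cv2.resize(cv2.imread(f"pics/{n}.png")[y:y+150,x:x+200],(400,300),interpolation=cv2.INTER_CUBIC))
# second row: top & scene now
cv2.imwrite("pics/m2.png",np.hstack(o))
```

```text
t 9.3 tcp [452.4  -4.2 235.6] yaw -144.0 j6 137.0 tilt 0.0
dx 5.54 dy -0.01 dz 3.56 r [-0. -0. -0.]
[323 127]
w2 223 52
[321 133]
w3 221 58
```

View pics/m2.png

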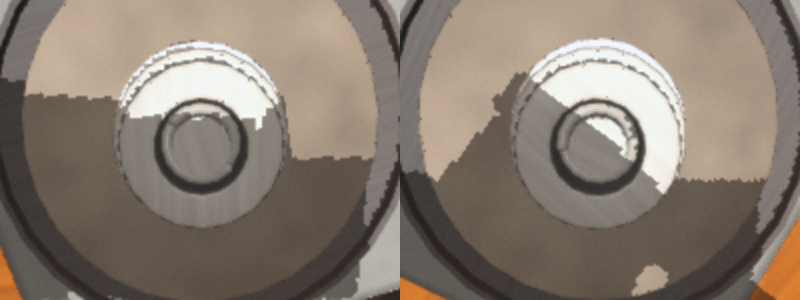

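Both crops show the nut's top face with the stud in its bore. The bore ring's centre is at wrist px (323.5,125.5) in the first view and (319.5,131) in the second. The disc lies below and the rest is gone from over it.

Run:
```python
from h import *
import pickle
c2=pickle.load(open("w2.pkl","rb"));c3=pickle.load(open("w3.pkl","rb"))
a=(c2,323.5,125.5);b=(c3,319.5,131)
T=camera_info("top");S=camera_info("scene")
print(tri(a,b)); print(tri(a,b,(T,315.1,186.3),(S,313.9,191.3))); print(onz(*a,179),onz(*b,179))
p=(485,-49,200,-144)
```

```text
(array([486.28506066, -49.66427653, 177.47557623]), [0.16744629015514698, 0.1674462901551661])
(array([485.37542433, -49.20322164, 174.48914619]), [0.6190146539911136, 0.9259589738727915, 0.414923996160033, 1.9215864983404491])
[486.26400137 -49.61294035 179.        ] [486.53244066 -49.85341242 179.        ]
```

>>> apply_moves --increments '[{"dx": 2.8, "dy": 0, "dz": 0, "rx": 0, "ry": 0, "rz": 0, "jaw": -1}, {"dx": 5.65, "dy": -0.05, "dz": 0, "rx": 0, "ry": 0, "rz": 0, "jaw": -1}, {"dx": 5.65, "dy": -0.05, "dz": 2, "rx": 0, "ry": 0, "rz": 0, "jaw": -0.7}, {"dx": 5.65, "dy": -0.05, "dz": 4, "rx": 0, "ry": 0, "rz": 0, "jaw": -0.5}, {"dx": 5.65, "dy": -0.05, "dz": 6, "rx": 0, "ry": 0, "rz": 0, "jaw": -0.5}, {"dx": 5.65, "dy": -0.05, "dz": 7.5, "rx": 0, "ry": 0, "rz": 0, "jaw": -0.5}, {"dx": 5.65, "dy": -0.05, "dz": 8, "rx": 0, "ry": 0, "rz": 0, "jaw": -0.5}, {"dx": 5.65, "dy": -0.05, "dz": 8, "rx": 0, "ry": 0, "rz": 0, "jaw": -0.4}]'

```text
t: 10.3
tcp_pos: [485.8, -49.4, 155.5]
orientation: [0.0, 0.891, -0.455, -0.0]
ft_force: [0.9, 0.7, 0.6]
finger_gap: 66.1
gripper_force: 0.0
```

Run:
```python
from h import *
s=robot.state(); print(s["ft_force"].round(1),s["finger_gap"]); plan((486.2,-49.6,155,-144))
```

```text
[0.9 0.7 0.6] 66.06954286978595
t 10.3 tcp [485.8 -49.4 155.5] yaw -144.1 j6 132.0 tilt 0.02
dx 0.03 dy -0.02 dz 0.05 r [ 0.   0.  -0.1]
```

>>> apply_moves --increments '[{"dx": 0, "dy": 0, "dz": 0, "rx": 0, "ry": 0, "rz": 0, "jaw": -0.25}, {"dx": 0, "dy": 0, "dz": 0, "rx": 0, "ry": 0, "rz": 0, "jaw": -0.15}, {"dx": 0, "dy": 0, "dz": 0, "rx": 0, "ry": 0, "rz": 0, "jaw": 1}, {"dx": 0, "dy": 0, "dz": 0, "rx": 0, "ry": 0, "rz": 0, "jaw": 1}, {"dx": 0, "dy": 0, "dz": 0, "rx": 0, "ry": 0, "rz": 0, "jaw": 1}, {"dx": 0, "dy": 0, "dz": 0, "rx": 0, "ry": 0, "rz": 0, "jaw": 1}, {"dx": 0, "dy": 0, "dz": 0, "rx": 0, "ry": 0, "rz": 0, "jaw": 1}, {"dx": 0, "dy": 0, "dz": 0, "rx": 0, "ry": 0, "rz": 0, "jaw": 1}]' --grip_force 20

```text
t: 11.3
tcp_pos: [486.5, -49.8, 156.4]
orientation: [-0.0, 0.891, -0.455, 0.001]
ft_force: [-1.6, 0.4, 6.2]
finger_gap: 53.7
gripper_force: 20.0
```

>>> apply_moves --increments '[{"dx": 0, "dy": 0, "dz": -0.02, "rx": 0, "ry": 0, "rz": -4, "jaw": 1}, {"dx": 0, "dy": 0, "dz": -0.05, "rx": 0, "ry": 0, "rz": -10, "jaw": 1}, {"dx": 0, "dy": 0, "dz": -0.09, "rx": 0, "ry": 0, "rz": -18, "jaw": 1}, {"dx": 0, "dy": 0, "dz": -0.13, "rx": 0, "ry": 0, "rz": -26, "jaw": 1}, {"dx": 0, "dy": 0, "dz": -0.17, "rx": 0, "ry": 0, "rz": -34, "jaw": 1}, {"dx": 0, "dy": 0, "dz": -0.21, "rx": 0, "ry": 0, "rz": -42, "jaw": 1}, {"dx": 0, "dy": 0, "dz": -0.25, "rx": 0, "ry": 0, "rz": -50, "jaw": 1}, {"dx": 0, "dy": 0, "dz": -0.3, "rx": 0, "ry": 0, "rz": -60, "jaw": 1}]' --grip_force 30

```text
t: 12.3
tcp_pos: [486.3, -49.5, 158.6]
orientation: [-0.0, 0.999, 0.054, 0.0]
ft_force: [0.7, 1.1, -0.3]
finger_gap: 53.4
gripper_force: 30.0
```

Run:
```python
from h import *
s=robot.state(); print(s["ft_force"].round(1),s["ft_torque"].round(2),s["finger_gap"]); plan((486.2,-49.6,155,-144))
```

```text
[ 0.7  1.1 -0.3] [ 0.1  -0.12  0.  ] 53.3906517042481
t 12.3 tcp [486.3 -49.5 158.6] yaw -83.8 j6 72.0 tilt 0.04
dx -0.01 dy 0.01 dz 0.36 r [-0.  -0.  60.2]
```

>>> apply_moves --increments '[{"dx": 0, "dy": 0, "dz": -0.05, "rx": 0, "ry": 0, "rz": -10, "jaw": 1}, {"dx": 0, "dy": 0, "dz": -0.1, "rx": 0, "ry": 0, "rz": -20, "jaw": 1}, {"dx": 0, "dy": 0, "dz": -0.15, "rx": 0, "ry": 0, "rz": -30, "jaw": 1}, {"dx": 0, "dy": 0, "dz": -0.2, "rx": 0, "ry": 0, "rz": -40, "jaw": 1}, {"dx": 0, "dy": 0, "dz": -0.25, "rx": 0, "ry": 0, "rz": -50, "jaw": 1}, {"dx": 0, "dy": 0, "dz": -0.3, "rx": 0, "ry": 0, "rz": -60, "jaw": 1}, {"dx": 0, "dy": 0, "dz": -0.35, "rx": 0, "ry": 0, "rz": -70, "jaw": 1}, {"dx": 0, "dy": 0, "dz": -0.4, "rx": 0, "ry": 0, "rz": -80, "jaw": 1}]'

```text
t: 13.3
tcp_pos: [486.0, -48.8, 162.5]
orientation: [-0.001, 0.73, 0.684, 0.001]
ft_force: [-1.3, 4.7, 1.5]
finger_gap: 53.3
gripper_force: 30.0
```

>>> apply_moves --increments '[{"dx": 0, "dy": 0, "dz": -0.05, "rx": 0, "ry": 0, "rz": -10, "jaw": 1}, {"dx": 0, "dy": 0, "dz": -0.1, "rx": 0, "ry": 0, "rz": -20, "jaw": 1}, {"dx": 0, "dy": 0, "dz": -0.15, "rx": 0, "ry": 0, "rz": -30, "jaw": 1}, {"dx": 0, "dy": 0, "dz": -0.2, "rx": 0, "ry": 0, "rz": -40, "jaw": 1}, {"dx": 0, "dy": 0, "dz": -0.25, "rx": 0, "ry": 0, "rz": -50, "jaw": 1}, {"dx": 0, "dy": 0, "dz": -0.3, "rx": 0, "ry": 0, "rz": -60, "jaw": 1}, {"dx": 0, "dy": 0, "dz": -0.35, "rx": 0, "ry": 0, "rz": -70, "jaw": 1}, {"dx": 0, "dy": 0, "dz": -0.4, "rx": 0, "ry": 0, "rz": -80, "jaw": 1}]'

```text
t: 14.3
tcp_pos: [485.4, -49.2, 166.3]
orientation: [-0.001, 0.12, 0.993, 0.0]
ft_force: [-3.2, 1.4, 3.0]
finger_gap: 53.6
gripper_force: 30.0
```

Run:
```python
from h import *
s=robot.state(); print(s["ft_force"].round(1),s["ft_torque"].round(2),s["finger_gap"]); plan((486.2,-49.6,155,-144))
```

```text
[-3.2  1.4  3. ] [0.38 0.55 0.02] 53.64678753020487
t 14.3 tcp [485.4 -49.2 166.3] yaw 76.2 j6 -88.0 tilt 0.09
dx -0.09 dy -0.02 dz 1.13 r [ 1.000e-01 -0.000e+00 -1.398e+02]
```

>>> apply_moves --increments '[{"dx": 0, "dy": 0, "dz": -0.05, "rx": 0, "ry": 0, "rz": -9, "jaw": 1}, {"dx": 0, "dy": 0, "dz": -0.1, "rx": 0, "ry": 0, "rz": -18, "jaw": 1}, {"dx": 0, "dy": 0, "dz": -0.14, "rx": 0, "ry": 0, "rz": -27, "jaw": 1}, {"dx": 0, "dy": 0, "dz": -0.18, "rx": 0, "ry": 0, "rz": -36, "jaw": 1}, {"dx": 0, "dy": 0, "dz": -0.23, "rx": 0, "ry": 0, "rz": -45, "jaw": 1}, {"dx": 0, "dy": 0, "dz": -0.27, "rx": 0, "ry": 0, "rz": -53, "jaw": 1}, {"dx": 0, "dy": 0, "dz": -0.3, "rx": 0, "ry": 0, "rz": -58, "jaw": 1}, {"dx": 0, "dy": 0, "dz": -0.45, "rx": 0, "ry": 0, "rz": -58, "jaw": 1}]'

```text
t: 15.3
tcp_pos: [485.5, -49.5, 170.4]
orientation: [-0.001, -0.374, 0.928, 0.0]
ft_force: [-1.0, -1.1, -2.2]
finger_gap: 53.1
gripper_force: 30.0
```

Run:
```python
from h import *
s=robot.state(); print(s["ft_force"].round(1),s["ft_torque"].round(2),s["finger_gap"]); plan((486.2,-49.6,155,-144))
```

```text
[-1.  -1.1 -2.2] [0.09 0.03 0.03] 53.14773271389676
t 15.3 tcp [485.5 -49.5 170.4] yaw 133.9 j6 -146.0 tilt 0.08
dx -0.05 dy -0.06 dz 1.54 r [  0.1   0.  -82.1]
```

>>> apply_moves --increments '[{"dx": 0, "dy": 0, "dz": -0.2, "rx": 0, "ry": 0, "rz": 0, "jaw": 1}, {"dx": 0, "dy": 0, "dz": -0.5, "rx": 0, "ry": 0, "rz": 0, "jaw": 1}, {"dx": 0, "dy": 0, "dz": -1, "rx": 0, "ry": 0, "rz": 0, "jaw": 1}, {"dx": 0, "dy": 0, "dz": -1.7, "rx": 0, "ry": 0, "rz": 0, "jaw": 1}, {"dx": 0, "dy": 0, "dz": -2.6, "rx": 0, "ry": 0, "rz": 0, "jaw": 1}, {"dx": 0, "dy": 0, "dz": -3.6, "rx": 0, "ry": 0, "rz": 0, "jaw": 1}, {"dx": 0, "dy": 0, "dz": -4.6, "rx": 0, "ry": 0, "rz": 0, "jaw": 1}, {"dx": 0, "dy": 0, "dz": -5.5, "rx": 0, "ry": 0, "rz": 0, "jaw": 1}]'

```text
t: 16.3
tcp_pos: [486.1, -49.7, 227.1]
orientation: [0.0, -0.374, 0.927, -0.0]
ft_force: [0.1, -0.7, -2.7]
finger_gap: 53.3
gripper_force: 30.0
```

Run:
```python
from h import *
s=robot.state(); print(s["ft_force"].round(1),s["finger_gap"]); 
cv2.imwrite("pics/s4.png",grab_frame("scene")[:,:,::-1])
# tool yaw at dish: j6 = j1 - yaw; j1=-41deg
plan((432.5,-381.5,150,60),(432.5,-381.5,20,60))
```

```text
[ 0.1 -0.7 -2.7] 53.28332294431184
t 16.35 tcp [486.7 -49.8 228.3] yaw 133.9 j6 -146.0 tilt 0.13
dx 26.92 dy -20.13 dz 7.84 r [-0.   0.1 73.9]
dx 26.93 dy -20.10 dz 20.84 r [-0.   0.1 73.9]
```

>>> apply_moves --increments '[{"dx": 3.5, "dy": -2.6, "dz": 0, "rx": 0, "ry": 0, "rz": 10, "jaw": 1}, {"dx": 7.7, "dy": -5.8, "dz": 0, "rx": 0, "ry": 0, "rz": 20, "jaw": 1}, {"dx": 11.9, "dy": -8.9, "dz": 0, "rx": 0, "ry": 0, "rz": 30, "jaw": 1}, {"dx": 16.1, "dy": -12, "dz": 1, "rx": 0, "ry": 0, "rz": 40, "jaw": 1}, {"dx": 20.3, "dy": -15.2, "dz": 3, "rx": 0, "ry": 0, "rz": 50, "jaw": 1}, {"dx": 24.5, "dy": -18.3, "dz": 6, "rx": 0, "ry": 0, "rz": 60, "jaw": 1}, {"dx": 26.9, "dy": -20.1, "dz": 10, "rx": 0, "ry": 0, "rz": 70, "jaw": 1}, {"dx": 26.9, "dy": -20.1, "dz": 13, "rx": 0, "ry": 0, "rz": 73.9, "jaw": 1}]'

```text
t: 17.35
tcp_pos: [430.2, -382.9, 94.1]
orientation: [-0.001, 0.262, 0.965, 0.0]
ft_force: [-0.3, 0.1, -3.7]
finger_gap: 53.8
gripper_force: 30.0
```

Run:
```python
from h import *
s=robot.state(); print(s["ft_force"].round(1),s["finger_gap"]); 
plan((432.5,-381.5,60,60),(432.5,-381.5,20,60))
ci=camera_info("top"); cv2.imwrite("pics/t5.png",grab_frame("top")[:,:,::-1])
```

```text
[-0.3  0.1 -3.7] 53.780280143461056
t 17.35 tcp [ 430.2 -382.9   94.1] yaw 59.6 j6 -106.0 tilt 0.08
dx -0.13 dy 0.24 dz 3.41 r [-0.  -0.1 -0.4]
dx -0.14 dy 0.24 dz 7.41 r [-0.  -0.1 -0.4]
```

>>> apply_moves --increments '[{"dx": -0.1, "dy": 0.2, "dz": 2, "rx": 0, "ry": 0, "rz": 0, "jaw": 1}, {"dx": -0.1, "dy": 0.2, "dz": 4, "rx": 0, "ry": 0, "rz": 0, "jaw": 1}, {"dx": -0.1, "dy": 0.2, "dz": 6, "rx": 0, "ry": 0, "rz": 0, "jaw": 1}, {"dx": -0.1, "dy": 0.2, "dz": 7, "rx": 0, "ry": 0, "rz": 0, "jaw": 1}, {"dx": -0.1, "dy": 0.2, "dz": 7.3, "rx": 0, "ry": 0, "rz": 0, "jaw": 1}, {"dx": -0.1, "dy": 0.2, "dz": 7.5, "rx": 0, "ry": 0, "rz": 0, "jaw": 1}, {"dx": -0.1, "dy": 0.2, "dz": 7.6, "rx": 0, "ry": 0, "rz": 0, "jaw": 1}, {"dx": -0.1, "dy": 0.2, "dz": 7.7, "rx": 0, "ry": 0, "rz": 0, "jaw": 1}]'

```text
t: 18.4
tcp_pos: [433.7, -380.1, 19.7]
orientation: [0.0, 0.259, 0.966, -0.0]
ft_force: [0.3, 0.0, -2.7]
finger_gap: 53.7
gripper_force: 30.0
```

>>> apply_moves --increments '[{"dx": 0, "dy": 0, "dz": 0.05, "rx": 0, "ry": 0, "rz": 0, "jaw": 1}, {"dx": 0, "dy": 0, "dz": 0.1, "rx": 0, "ry": 0, "rz": 0, "jaw": 1}, {"dx": 0, "dy": 0, "dz": 0.15, "rx": 0, "ry": 0, "rz": 0, "jaw": 1}, {"dx": 0, "dy": 0, "dz": 0.2, "rx": 0, "ry": 0, "rz": 0, "jaw": 1}, {"dx": 0, "dy": 0, "dz": 0.25, "rx": 0, "ry": 0, "rz": 0, "jaw": 1}, {"dx": 0, "dy": 0, "dz": 0.25, "rx": 0, "ry": 0, "rz": 0, "jaw": 1}, {"dx": 0, "dy": 0, "dz": 0.25, "rx": 0, "ry": 0, "rz": 0, "jaw": 1}, {"dx": 0, "dy": 0, "dz": 0.25, "rx": 0, "ry": 0, "rz": 0, "jaw": 1}]'

```text
t: 19.4
tcp_pos: [433.4, -379.8, 16.7]
orientation: [-0.0, 0.259, 0.966, -0.0]
ft_force: [0.2, 0.2, -2.7]
finger_gap: 53.2
gripper_force: 30.0
```

>>> apply_moves --increments '[{"dx": 0, "dy": 0, "dz": 0.05, "rx": 0, "ry": 0, "rz": 0, "jaw": 1}, {"dx": 0, "dy": 0, "dz": 0.1, "rx": 0, "ry": 0, "rz": 0, "jaw": 1}, {"dx": 0, "dy": 0, "dz": 0.15, "rx": 0, "ry": 0, "rz": 0, "jaw": 1}, {"dx": 0, "dy": 0, "dz": 0.2, "rx": 0, "ry": 0, "rz": 0, "jaw": 1}, {"dx": 0, "dy": 0, "dz": 0.25, "rx": 0, "ry": 0, "rz": 0, "jaw": 1}, {"dx": 0, "dy": 0, "dz": 0.3, "rx": 0, "ry": 0, "rz": 0, "jaw": 1}, {"dx": 0, "dy": 0, "dz": 0.3, "rx": 0, "ry": 0, "rz": 0, "jaw": 1}, {"dx": 0, "dy": 0, "dz": 0.3, "rx": 0, "ry": 0, "rz": 0, "jaw": 1}]'

```text
t: 20.4
tcp_pos: [433.5, -379.9, 15.4]
orientation: [-0.0, 0.259, 0.966, -0.0]
ft_force: [-7.0, 6.6, 15.5]
finger_gap: 53.5
gripper_force: 30.0
```

>>> apply_moves --increments '[{"dx": 0, "dy": 0, "dz": -0.15, "rx": 0, "ry": 0, "rz": 0, "jaw": 1}, {"dx": 0, "dy": 0, "dz": -0.15, "rx": 0, "ry": 0, "rz": 0, "jaw": -0.3}, {"dx": 0, "dy": 0, "dz": -0.15, "rx": 0, "ry": 0, "rz": 0, "jaw": -0.6}, {"dx": 0, "dy": 0, "dz": -0.15, "rx": 0, "ry": 0, "rz": 0, "jaw": -0.6}, {"dx": 0, "dy": 0, "dz": -0.15, "rx": 0, "ry": 0, "rz": 0, "jaw": -0.6}, {"dx": 0, "dy": 0, "dz": -2, "rx": 0, "ry": 0, "rz": 0, "jaw": -0.6}, {"dx": 0, "dy": 0, "dz": -5, "rx": 0, "ry": 0, "rz": 0, "jaw": -0.6}, {"dx": 0, "dy": 0, "dz": -9, "rx": 0, "ry": 0, "rz": 0, "jaw": -0.6}]'

```text
t: 21.4
tcp_pos: [433.1, -379.4, 105.0]
orientation: [-0.0, 0.259, 0.966, 0.0]
ft_force: [0.7, 0.2, -1.2]
finger_gap: 74.4
gripper_force: 0.0
```

Run:
```python
from h import *
# disc-hub view pose: tool x axis towards hub, at yaw -100
plan((432,-381,240,60),(432,-40,240,-90))
im=grab_frame("top")[:,:,::-1]; cv2.imwrite("pics/t6.png",im)
s=grab_frame("scene")[:,:,::-1]; cv2.imwrite("pics/s6.png",s)
c=lambda im,x,y,w,h: cv2.resize(im[y:y+h,x:x+w],(400,300),interpolation=cv2.INTER_CUBIC)
cv2.imwrite("pics/m3.png",np.hstack([c(im,360,160,100,75),c(s,240,140,160,120)]))
```

```text
t 21.4 tcp [ 433.1 -379.4  105. ] yaw 60.0 j6 -106.0 tilt 0.06
dx 0.03 dy -0.19 dz -13.50 r [ 0.  -0.1  0. ]
dx 17.07 dy 29.34 dz -13.48 r [-1.0e-01 -0.0e+00  1.5e+02]
```

View pics/m3.png

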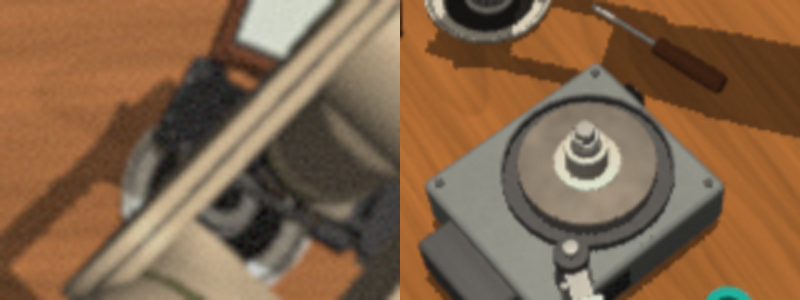

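The nut stands in the dish under the gripper, and the spindle and hub are bare; the hub is at scene crop px (585,150). Next come two wrist views to measure the hub.

Run:
```python
from h import *
plan((494,-146,240,60),(534,-77,240,60))
```

```text
t 21.5 tcp [ 436.3 -382.7  110.8] yaw 60.0 j6 -106.0 tilt 0.58
dx 6.71 dy 23.35 dz -13.05 r [-0.2  0.6  0. ]
dx 6.69 dy 31.32 dz -13.07 r [-0.2  0.6  0. ]
```

>>> apply_moves --increments '[{"dx": 0, "dy": 0, "dz": -4, "rx": 0, "ry": 0, "rz": 0, "jaw": -1}, {"dx": 1, "dy": 3, "dz": -8, "rx": 0, "ry": 0, "rz": 0, "jaw": -1}, {"dx": 2.5, "dy": 8, "dz": -11, "rx": 0, "ry": 0, "rz": 0, "jaw": -1}, {"dx": 4, "dy": 13.5, "dz": -13, "rx": 0, "ry": 0, "rz": 0, "jaw": -1}, {"dx": 5.5, "dy": 19, "dz": -13.3, "rx": 0, "ry": 0, "rz": 0, "jaw": -1}, {"dx": 6.8, "dy": 23.4, "dz": -13.3, "rx": 0, "ry": 0, "rz": 0, "jaw": -1}, {"dx": 6.8, "dy": 23.4, "dz": -13.3, "rx": 0, "ry": 0, "rz": 0, "jaw": -1}, {"dx": 6.8, "dy": 23.4, "dz": -13.3, "rx": 0, "ry": 0, "rz": 0, "jaw": -1}]'

```text
t: 22.5
tcp_pos: [491.5, -143.4, 237.0]
orientation: [0.0, 0.258, 0.966, -0.0]
ft_force: [-0.4, 0.3, -0.2]
finger_gap: 93.0
gripper_force: 0.0
```

Run:
```python
from h import *
import pickle
ci=camera_info("wrist"); cv2.imwrite("pics/w7.png",grab_frame("wrist")[:,:,::-1]); pickle.dump(ci,open("w7.pkl","wb"))
plan((534,-77,240,60)); print(proj(ci,(486,-49.6,145)))
```

```text
t 22.55 tcp [ 491.3 -143.9  236.9] yaw 60.0 j6 -82.0 tilt 0.03
dx -0.35 dy 7.93 dz -0.32 r [-0.  0. -0.]
[427.55246757 131.05401129]
```

>>> apply_moves --increments '[{"dx": -0.1, "dy": 2.5, "dz": -0.3, "rx": 0, "ry": 0, "rz": 0, "jaw": -1}, {"dx": -0.2, "dy": 5.5, "dz": -0.3, "rx": 0, "ry": 0, "rz": 0, "jaw": -1}, {"dx": -0.3, "dy": 7.9, "dz": -0.3, "rx": 0, "ry": 0, "rz": 0, "jaw": -1}, {"dx": -0.3, "dy": 7.9, "dz": -0.3, "rx": 0, "ry": 0, "rz": 0, "jaw": -1}, {"dx": -0.3, "dy": 7.9, "dz": -0.3, "rx": 0, "ry": 0, "rz": 0, "jaw": -1}, {"dx": -0.3, "dy": 7.9, "dz": -0.3, "rx": 0, "ry": 0, "rz": 0, "jaw": -1}, {"dx": -0.3, "dy": 7.9, "dz": -0.3, "rx": 0, "ry": 0, "rz": 0, "jaw": -1}, {"dx": -0.3, "dy": 7.9, "dz": -0.3, "rx": 0, "ry": 0, "rz": 0, "jaw": -1}]'

```text
t: 23.55
tcp_pos: [533.5, -76.5, 239.7]
orientation: [0.0, 0.259, 0.966, -0.0]
ft_force: [-0.4, 0.1, 0.0]
finger_gap: 93.2
gripper_force: 0.0
```

Run:
```python
from h import *
import pickle
ci=camera_info("wrist"); cv2.imwrite("pics/w8.png",grab_frame("wrist")[:,:,::-1]); pickle.dump(ci,open("w8.pkl","wb"))
plan((486.2,-49.6,230,60),(486.2,-49.6,114.5,60))
o=[]
for n in ("w7","w8"):
    c=pickle.load(open(n+".pkl","rb")); p=proj(c,(486,-49.6,145)).round().astype(int); x,y=p-[67,50]; print(n,p,x,y)
    o.append(cv2.resize(cv2.imread(f"pics/{n}.png")[y:y+100,x:x+133],(399,300),interpolation=cv2.INTER_CUBIC))
cv2.imwrite("pics/m4.png",np.hstack(o))
```

```text
t 23.6 tcp [533.5 -76.4 239.7] yaw 60.0 j6 -74.0 tilt 0.0
dx 5.44 dy -0.04 dz 0.97 r [ 0.  0. -0.]
dx 5.44 dy -0.04 dz 12.52 r [ 0.  0. -0.]
w7 [428 131] 361 81
w8 [320 126] 253 76
```

View pics/m4.png

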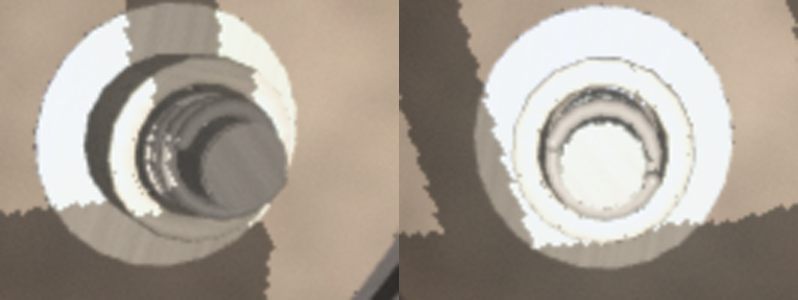

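In both crops the hub's top rim is clear, centred at wrist px (427.7,130) and (321.2,125.7), with the bare stud inside. The white ring around it is a boss or label on the disc.

Run:
```python
from h import *
import pickle
a=(pickle.load(open("w7.pkl","rb")),427.7,130);b=(pickle.load(open("w8.pkl","rb")),321.2,125.7)
print(tri(a,b),onz(*a,145),onz(*b,145))
```

```text
(array([486.07114332, -48.66375928, 142.35169369]), [0.08957327208736714, 0.08957327208756348]) [485.35656533 -49.18326651 145.        ] [485.93992888 -48.59561283 145.        ]
```

>>> apply_moves --increments '[{"dx": 2.7, "dy": 0, "dz": 0, "rx": 0, "ry": 0, "rz": 0, "jaw": -1}, {"dx": 5.4, "dy": 0, "dz": 0, "rx": 0, "ry": 0, "rz": 0, "jaw": -1}, {"dx": 5.4, "dy": 0, "dz": 3, "rx": 0, "ry": 0, "rz": 0, "jaw": -1}, {"dx": 5.4, "dy": 0, "dz": 6, "rx": 0, "ry": 0, "rz": 0, "jaw": -0.7}, {"dx": 5.4, "dy": 0, "dz": 9, "rx": 0, "ry": 0, "rz": 0, "jaw": -0.4}, {"dx": 5.4, "dy": 0, "dz": 11.5, "rx": 0, "ry": 0, "rz": 0, "jaw": -0.3}, {"dx": 5.4, "dy": 0, "dz": 12.3, "rx": 0, "ry": 0, "rz": 0, "jaw": -0.3}, {"dx": 5.4, "dy": 0, "dz": 12.3, "rx": 0, "ry": 0, "rz": 0, "jaw": -0.2}]'

```text
t: 24.6
tcp_pos: [486.7, -49.2, 116.6]
orientation: [-0.0, 0.259, 0.966, -0.0]
ft_force: [0.2, -0.3, -0.4]
finger_gap: 56.7
gripper_force: 0.0
```

>>> apply_moves --increments '[{"dx": 0, "dy": 0, "dz": 0, "rx": 0, "ry": 0, "rz": 0, "jaw": -0.1}, {"dx": 0, "dy": 0, "dz": 0, "rx": 0, "ry": 0, "rz": 0, "jaw": 0}, {"dx": 0, "dy": 0, "dz": 0, "rx": 0, "ry": 0, "rz": 0, "jaw": 1}, {"dx": 0, "dy": 0, "dz": 0, "rx": 0, "ry": 0, "rz": 0, "jaw": 1}, {"dx": 0, "dy": 0, "dz": 0, "rx": 0, "ry": 0, "rz": 0, "jaw": 1}, {"dx": 0, "dy": 0, "dz": 0, "rx": 0, "ry": 0, "rz": 0, "jaw": 1}, {"dx": 0, "dy": 0, "dz": 0, "rx": 0, "ry": 0, "rz": 0, "jaw": 1}, {"dx": 0, "dy": 0, "dz": 0, "rx": 0, "ry": 0, "rz": 0, "jaw": 1}]' --grip_force 45

```text
t: 25.6
tcp_pos: [487.5, -49.6, 117.7]
orientation: [0.001, 0.259, 0.966, -0.0]
ft_force: [-1.2, -1.9, 6.2]
finger_gap: 45.6
gripper_force: 45.0
```

>>> apply_moves --increments '[{"dx": 0, "dy": 0, "dz": -0.2, "rx": 0, "ry": 0, "rz": 0, "jaw": 1}, {"dx": 0, "dy": 0, "dz": -0.5, "rx": 0, "ry": 0, "rz": 0, "jaw": 1}, {"dx": 0, "dy": 0, "dz": -1, "rx": 0, "ry": 0, "rz": 0, "jaw": 1}, {"dx": 0, "dy": 0, "dz": -1.7, "rx": 0, "ry": 0, "rz": 0, "jaw": 1}, {"dx": 0, "dy": 0, "dz": -2.4, "rx": 0, "ry": 0, "rz": 0, "jaw": 1}, {"dx": 0, "dy": 0, "dz": -3.1, "rx": 0, "ry": 0, "rz": 0, "jaw": 1}, {"dx": 0, "dy": 0, "dz": -3.8, "rx": 0, "ry": 0, "rz": 0, "jaw": 1}, {"dx": 0, "dy": 0, "dz": -4.3, "rx": 0, "ry": 0, "rz": 0, "jaw": 1}]'

```text
t: 26.6
tcp_pos: [487.0, -49.3, 160.3]
orientation: [0.0, 0.259, 0.966, 0.0]
ft_force: [0.5, -0.3, -6.6]
finger_gap: 45.3
gripper_force: 45.0
```

>>> apply_moves --increments '[{"dx": 0, "dy": 0, "dz": -0.7, "rx": 0, "ry": 0, "rz": 0, "jaw": 1}, {"dx": 0, "dy": 0, "dz": -1.5, "rx": 0, "ry": 0, "rz": 0, "jaw": 1}, {"dx": 0, "dy": 0, "dz": -2.5, "rx": 0, "ry": 0, "rz": 0, "jaw": 1}, {"dx": 0, "dy": 0, "dz": -3.5, "rx": 0, "ry": 0, "rz": 0, "jaw": 1}, {"dx": 0, "dy": 0, "dz": -4.5, "rx": 0, "ry": 0, "rz": 0, "jaw": 1}, {"dx": 0, "dy": 0, "dz": -5.5, "rx": 0, "ry": 0, "rz": 0, "jaw": 1}, {"dx": 0, "dy": 0, "dz": -6.2, "rx": 0, "ry": 0, "rz": 0, "jaw": 1}, {"dx": 0, "dy": 0, "dz": -6.5, "rx": 0, "ry": 0, "rz": 0, "jaw": 1}]'

```text
t: 27.6
tcp_pos: [487.0, -49.3, 225.2]
orientation: [0.0, 0.259, 0.966, 0.0]
ft_force: [1.2, 0.1, -6.1]
finger_gap: 45.5
gripper_force: 45.0
```

Run:
```python
from h import *
s=robot.state(); print(s["ft_force"].round(1),s["finger_gap"])
# refine tray centre from top (z=18) and scene
T=camera_info("top");S=camera_info("scene")
t=[(181.5,179),(237.9,190.4),(223.8,247.7),(166.5,235.7)]; q=[(387,375),(362,303),(430,279),(463,343)]
print(np.mean([onz(T,*u,18) for u in t],0),np.mean([onz(S,*u,18) for u in q],0))
plan((432,327,225,60),(432,327,60,60))
```

```text
[ 1.2  0.1 -6.1] 45.51953194934914
[431.97125173 327.07047207  18.        ] [435.1391101  329.98183995  18.        ]
t 27.6 tcp [487.  -49.3 225.2] yaw 60.0 j6 -72.0 tilt 0.04
dx 23.58 dy 29.83 dz 0.01 r [0. 0. 0.]
dx 23.59 dy 29.83 dz 16.51 r [0. 0. 0.]
```

>>> apply_moves --increments '[{"dx": 1.5, "dy": 1.9, "dz": 0, "rx": 0, "ry": 0, "rz": 0, "jaw": 1}, {"dx": 4.5, "dy": 5.7, "dz": 0, "rx": 0, "ry": 0, "rz": 0, "jaw": 1}, {"dx": 8, "dy": 10.1, "dz": 0, "rx": 0, "ry": 0, "rz": 0, "jaw": 1}, {"dx": 11.5, "dy": 14.5, "dz": 0, "rx": 0, "ry": 0, "rz": 0, "jaw": 1}, {"dx": 15, "dy": 19, "dz": 0, "rx": 0, "ry": 0, "rz": 0, "jaw": 1}, {"dx": 18.5, "dy": 23.4, "dz": 0, "rx": 0, "ry": 0, "rz": 0, "jaw": 1}, {"dx": 21.5, "dy": 27.2, "dz": 0, "rx": 0, "ry": 0, "rz": 0, "jaw": 1}, {"dx": 23.5, "dy": 29.9, "dz": 0, "rx": 0, "ry": 0, "rz": 0, "jaw": 1}]'

```text
t: 28.6
tcp_pos: [431.8, 329.3, 224.2]
orientation: [-0.0, 0.258, 0.966, -0.0]
ft_force: [0.7, -0.8, -7.0]
finger_gap: 45.3
gripper_force: 45.0
```

Run:
```python
from h import *
plan((433,328,225,60),(433,328,35,60))
grab=[(n,grab_frame(n)[:,:,::-1]) for n in ("wrist","scene")]
import pickle; pickle.dump(camera_info("wrist"),open("w9.pkl","wb"))
for n,im in grab: cv2.imwrite(f"pics/{n}9.png",im)
cv2.imwrite("pics/m5.png",np.hstack([cv2.resize(grab[0][1],(480,300)),cv2.resize(grab[1][1][200:400,300:513],(320,300))]))
```

```text
t 28.6 tcp [431.8 329.3 224.2] yaw 60.1 j6 -28.0 tilt 0.04
dx -0.17 dy -0.05 dz -0.08 r [-0.  -0.   0.1]
dx -0.18 dy -0.05 dz 18.92 r [-0.  -0.   0.1]
```

View pics/m5.png

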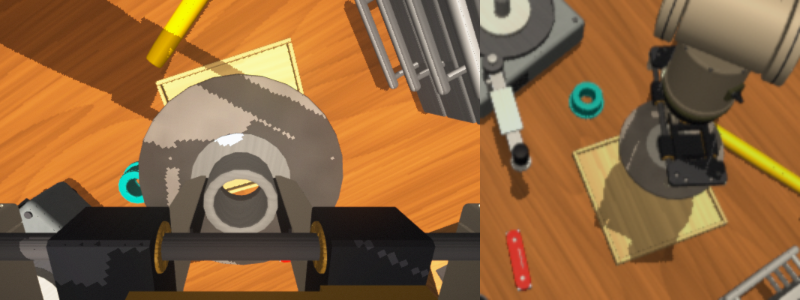

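The disc hangs level and hub up from the fingers, over the tray; the scene view agrees. Lowering now.

>>> apply_moves --increments '[{"dx": 0, "dy": 0, "dz": 2, "rx": 0, "ry": 0, "rz": 0, "jaw": 1}, {"dx": 0, "dy": 0, "dz": 5, "rx": 0, "ry": 0, "rz": 0, "jaw": 1}, {"dx": 0, "dy": 0, "dz": 8.5, "rx": 0, "ry": 0, "rz": 0, "jaw": 1}, {"dx": -0.1, "dy": 0, "dz": 12, "rx": 0, "ry": 0, "rz": 0, "jaw": 1}, {"dx": -0.1, "dy": 0, "dz": 15, "rx": 0, "ry": 0, "rz": 0, "jaw": 1}, {"dx": -0.1, "dy": 0, "dz": 17.2, "rx": 0, "ry": 0, "rz": 0, "jaw": 1}, {"dx": -0.1, "dy": 0, "dz": 18.4, "rx": 0, "ry": 0, "rz": 0, "jaw": 1}, {"dx": -0.1, "dy": 0, "dz": 19, "rx": 0, "ry": 0, "rz": 0, "jaw": 1}]'

```text
t: 29.7
tcp_pos: [433.3, 325.7, 33.5]
orientation: [-0.0, 0.259, 0.966, -0.001]
ft_force: [-1.0, 0.5, -6.6]
finger_gap: 45.1
gripper_force: 45.0
```

>>> apply_moves --increments '[{"dx": 0, "dy": 0, "dz": 0.1, "rx": 0, "ry": 0, "rz": 0, "jaw": 1}, {"dx": 0, "dy": 0, "dz": 0.2, "rx": 0, "ry": 0, "rz": 0, "jaw": 1}, {"dx": 0, "dy": 0, "dz": 0.3, "rx": 0, "ry": 0, "rz": 0, "jaw": 1}, {"dx": 0, "dy": 0, "dz": 0.4, "rx": 0, "ry": 0, "rz": 0, "jaw": 1}, {"dx": 0, "dy": 0, "dz": 0.5, "rx": 0, "ry": 0, "rz": 0, "jaw": 1}, {"dx": 0, "dy": 0, "dz": 0.6, "rx": 0, "ry": 0, "rz": 0, "jaw": 1}, {"dx": 0, "dy": 0, "dz": 0.7, "rx": 0, "ry": 0, "rz": 0, "jaw": 1}, {"dx": 0, "dy": 0, "dz": 0.8, "rx": 0, "ry": 0, "rz": 0, "jaw": 1}]'

```text
t: 30.7
tcp_pos: [433.6, 326.7, 26.5]
orientation: [-0.0, 0.259, 0.966, -0.0]
ft_force: [-0.3, -0.1, -6.1]
finger_gap: 45.2
gripper_force: 45.0
```

>>> apply_moves --increments '[{"dx": 0, "dy": 0, "dz": 0.05, "rx": 0, "ry": 0, "rz": 0, "jaw": 1}, {"dx": 0, "dy": 0, "dz": 0.1, "rx": 0, "ry": 0, "rz": 0, "jaw": 1}, {"dx": 0, "dy": 0, "dz": 0.15, "rx": 0, "ry": 0, "rz": 0, "jaw": 1}, {"dx": 0, "dy": 0, "dz": 0.2, "rx": 0, "ry": 0, "rz": 0, "jaw": 1}, {"dx": 0, "dy": 0, "dz": 0.25, "rx": 0, "ry": 0, "rz": 0, "jaw": 1}, {"dx": 0, "dy": 0, "dz": 0.3, "rx": 0, "ry": 0, "rz": 0, "jaw": 1}, {"dx": 0, "dy": 0, "dz": 0.35, "rx": 0, "ry": 0, "rz": 0, "jaw": 1}, {"dx": 0, "dy": 0, "dz": 0.35, "rx": 0, "ry": 0, "rz": 0, "jaw": 1}]'

```text
t: 31.7
tcp_pos: [433.7, 326.8, 23.8]
orientation: [-0.0, 0.259, 0.966, -0.0]
ft_force: [-5.0, -2.8, 5.4]
finger_gap: 45.4
gripper_force: 45.0
```

Contact. Now open and rise.

>>> apply_moves --increments '[{"dx": 0, "dy": 0, "dz": 0, "rx": 0, "ry": 0, "rz": 0, "jaw": 0}, {"dx": 0, "dy": 0, "dz": 0, "rx": 0, "ry": 0, "rz": 0, "jaw": -0.4}, {"dx": 0, "dy": 0, "dz": 0, "rx": 0, "ry": 0, "rz": 0, "jaw": -0.6}, {"dx": 0, "dy": 0, "dz": 0, "rx": 0, "ry": 0, "rz": 0, "jaw": -0.6}, {"dx": 0, "dy": 0, "dz": -1.5, "rx": 0, "ry": 0, "rz": 0, "jaw": -0.6}, {"dx": 0, "dy": 0, "dz": -4, "rx": 0, "ry": 0, "rz": 0, "jaw": -0.6}, {"dx": 0, "dy": 0, "dz": -8, "rx": 0, "ry": 0, "rz": 0, "jaw": -0.6}, {"dx": 0, "dy": 0, "dz": -12, "rx": 0, "ry": 0, "rz": 0, "jaw": -0.6}]'

```text
t: 32.7
tcp_pos: [433.7, 326.7, 145.3]
orientation: [0.0, 0.259, 0.966, 0.0]
ft_force: [1.0, 0.2, 0.3]
finger_gap: 74.2
gripper_force: 0.0
```

>>> apply_moves --increments '[{"dx": -3, "dy": 0, "dz": -4, "rx": 0, "ry": 0, "rz": 0, "jaw": -0.6}, {"dx": 2, "dy": -5, "dz": -8, "rx": 0, "ry": 0, "rz": 0, "jaw": -0.6}, {"dx": 7, "dy": -8, "dz": -11, "rx": 0, "ry": 0, "rz": 0, "jaw": -0.6}, {"dx": 11, "dy": -8, "dz": -13, "rx": 0, "ry": 0, "rz": 0, "jaw": -0.6}, {"dx": 14, "dy": -8, "dz": -13, "rx": 0, "ry": 0, "rz": 0, "jaw": -0.6}, {"dx": 14, "dy": -8, "dz": -13, "rx": 0, "ry": 0, "rz": 0, "jaw": -0.6}, {"dx": 14, "dy": -8, "dz": -13, "rx": 0, "ry": 0, "rz": 0, "jaw": -0.6}, {"dx": 14, "dy": -8, "dz": -13, "rx": 0, "ry": 0, "rz": 0, "jaw": -0.6}]'

```text
t: 33.7
tcp_pos: [273.0, 326.9, 272.9]
orientation: [-0.0, 0.259, 0.966, -0.0]
ft_force: [0.1, -0.4, 0.2]
finger_gap: 74.6
gripper_force: 0.0
```

Run:
```python
from h import *
t=grab_frame("top")[:,:,::-1]; s=grab_frame("scene")[:,:,::-1]
cv2.imwrite("pics/t10.png",t);cv2.imwrite("pics/s10.png",s)
cv2.imwrite("pics/m6.png",np.hstack([cv2.resize(t[100:300,150:470],(400,250)),cv2.resize(s[100:400,100:580],(400,250))]))
plan()
```

```text
t 33.8 tcp [273.  326.9 272.7] yaw 59.9 j6 -17.0 tilt 0.06
```

View pics/m6.png

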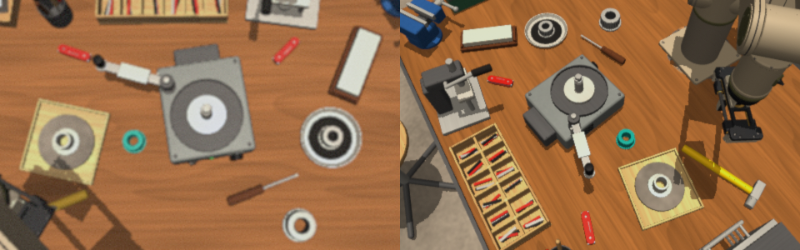

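The disc lies flat, hub up, in the middle of the tray (crop px (65,143)). The nut stands in the dish (331,137), the rest is swung out, and the knives and stone are where they were.

```bash
python3 -c "
from plant import close_job
print(close_job())"
```

```text
the job is handed in; nothing more can be done
None
```

I handed the job in at about 34 s with the rest at its stop, the nut in the dish, the disc flat and hub up in the tray, and the knives and stone untouched; no verdict was returned.

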